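Level the line-laser stage, then key the laser on

TASK

The line laser's stage on the welding bench is out of level: turn its two foot screws by their tommy bars until the bubble sits inside the ring of the round vial. Then take the red-headed key from its wooden rack, push it fully home in the key switch on the grey laser supply and turn it clockwise to on, and leave it there. Leave the other things on the bench where they are.

Things in the scene. Friction and masses are not known exactly. Their poses are not given: they have to be found in the camera images.
- stage: Base of the levelling stage, origin on the bench under the plate's centre. The round aluminium plate, 176 mm across, top face 57 mm up, stands on a fixed foot and two foot screws, each 80 mm from the centre, 120 degrees apart. A yellow line laser (46 x 30 mm, up to 105 mm above the bench) stands on the plate on the fixed foot's side (this frame's -x), 60 mm from the centre.
- vial_centre (a point): Centre of the round bubble vial in the middle of the plate, in its face, about 69 mm above the bench. Black rim 76 mm across, green face; a thin black ring, 19 mm inside, marks the centre.
- bubble_top (a point): Centre of the pale round bubble, 12 mm across, in the vial. It runs to the high side of the plate. Inside the ring = less than 3.5 mm from the vial's centre. At the level position neither screw need be at 0.
- screw_b_axis (a point): Point on the upright axis of the left foot screw, at the height of its tommy bar (about 86 mm above the bench, some 4 mm more or less as the plate tilts). The screw's dark round head is 26 mm across, its top 9 mm above this point. The plate's top face is 29 mm below this point.
- bar_b (a point): Point on the left screw's tommy bar, 55 mm out from the screw's axis. The bar is a steel rod 10 mm across that runs level from the axis to an orange ball (16 mm) 74 mm out. Under the bar are 24 mm of free height where it passes over the plate. A short stub sticks out on the other side.
- screw_b (a joint): Angle of the left foot screw, rad: 0 = bar straight away from the vial, growing clockwise seen from above, stops at -1.35 and 1.35. Growing raises this corner; the bubble then moves towards this screw's axis along the line from the vial's centre to it, about 12 mm per rad. About 2.5 N sideways at 55 mm turns it; it stays where it is left.
- screw_c_axis (a point): Point on the upright axis of the right foot screw, at the height of its tommy bar (about 86 mm above the bench, some 4 mm more or less as the plate tilts). The screw's dark round head is 26 mm across, its top 9 mm above this point. The plate's top face is 29 mm below this point.
- bar_c (a point): Point on the right screw's tommy bar, 55 mm out from the screw's axis. The bar is a steel rod 10 mm across that runs level from the axis to an orange ball (16 mm) 74 mm out. Under the bar are 24 mm of free height where it passes over the plate. A short stub sticks out on the other side.
- screw_c (a joint): Angle of the right foot screw, rad: 0 = bar straight away from the vial, growing clockwise seen from above, stops at -1.35 and 1.35. Growing raises this corner; the bubble then moves towards this screw's axis along the line from the vial's centre to it, about 12 mm per rad. About 2.5 N sideways at 55 mm turns it; it stays where it is left.
- key_head (a point): The loose key's red flat head, on the key's centre line: 34 mm wide along this frame's x, 10 mm thick along y, reaching 12 mm above this point and 24 mm below. Under the head is a steel shoulder (30 x 14 x 4 mm) whose underside is 28 mm below this point; below that the blade. The key starts upright in the rack. 50 g.
- key_tip (a point): Lower end of the key's brass blade, 50 mm below key_head. The blade is 16 mm along x, 6 mm along y, 22 mm long, its last 6 mm narrowed to 11 x 3.5 mm. Either way round fits the switch.
- key_rack: Wooden block, 64 x 46 mm, 26 mm tall, with a slot in which the key stands, its shoulder on the block's top. Origin under its centre, on the bench. Fixed.
- switch_mouth (a point): Mouth of the key switch on the grey laser supply (box 110 x 90 x 60 mm, fixed): on the upright turning axis, in the switch's flat top, 87.5 mm above the bench. Steel block 42 x 34 x 26 mm; slot 20 x 10 mm, 24 mm deep, long side along this frame's x at off. With the key fully home its shoulder is on this top: key_head 28 mm above this point.
- switch (a joint): Key switch angle, rad: 0 = off (pointer at the red dot); grows clockwise seen from above to its stop at 1.4 (green dot, on); it counts as on above 0.9. It turns with 0.05 N m and stays where it is left. The blade has about 0.25 rad of play in the slot.
- spray_can: A blue aerosol can, 66 mm across and 190 mm tall, standing; origin at the centre of its underside. A bystander.
- frame_cube: A black welded frame cube of square bar, 80 mm each way; origin at the centre of its underside. A bystander.
- tin: A low round steel tin, 76 mm across and 34 mm tall; origin at the centre of its underside. A bystander.
- wrench: A steel wrench lying flat, 160 mm long, under 20 mm tall. A bystander.
- screwdriver: A yellow-handled screwdriver lying flat, 200 mm long, under 40 mm tall. A bystander.
- magnet: A red welding magnet lying flat, 90 mm across, 17 mm tall. A bystander.
- bar_stock: A loose steel square bar, 300 x 12 x 12 mm, lying flat. A bystander.

How it is judged:
On the way, in this order (a step that is already met when the one before it is completed fails the run):
1. the bubble is inside the ring, with the key not yet in the switch (horizontal distance between bubble_top and vial_centre below 0.0035 m and not (z of key_head in the frame of switch_mouth below 0.033 m and horizontal distance between key_head and switch_mouth below 0.008 m and angle between key_head's own z axis and vertical below 0.2 rad)), for 0.3 s.
2. the key is fully home and the switch turned to on, the bubble still inside the ring (horizontal distance between bubble_top and vial_centre below 0.0035 m and z of key_head in the frame of switch_mouth below 0.033 m and horizontal distance between key_head and switch_mouth below 0.008 m and angle between key_head's own z axis and vertical below 0.2 rad and value of joint switch above 0.9 rad), for 0.2 s.
At the end, for the whole second after the job is handed in: The bubble's centre is within 3.5 mm of the vial's centre; the key stands upright (within 0.2 rad) and fully home in the switch (within 5 mm of home, 8 mm of the axis); the switch is turned past 0.9 rad and at rest (all of step 2 and velocity of joint switch below 0.05 rad/s); the robot touches nothing.
It fails at once if a bystander is moved by more than 40 mm (distance of any of spray_can, frame_cube, tin, wrench, screwdriver, magnet, bar_stock from where it was at the start of the episode above 0.04 m).
It also fails if it takes over 72 s, if anything falls off the work surface, if the arm or the gripper's body presses on something with over 40 N, if the wrist force passes 120 N, or if a joint passes its speed limit or range.

ROBOT

A 6-joint arm with a two-finger parallel gripper is mounted at the origin on the work surface. World frame = base frame: x ahead of the robot, y to its left, z up, the work surface at z = 0. Lengths are in m, angles in rad, forces in N, time in s.
With the tool pointing down it reaches from about 0.25 to 0.775 m from the base axis. Payload 4 kg.
Tool frame: the origin (TCP) lies at the very end of the fingers, on their centre line; the grasp point (between the pads) lies 19 mm behind it; z points along the fingers, y is the line along which they close (so a half turn about z gives the same grasp; the last joint's range is limited). The gripper opens to 94 mm and grips with 3 to 60 N. Pads are 16 mm wide; open, the fingers measure 119 mm over their backs; the gripper's body (75 mm by 177 mm) begins 78 mm behind the grasp point.
Start: joints at [-1.28, 0.087, 1.371, -0, 1.684, -0.103], TCP at [0.211, -0.508, 0.206] pointing down, gripper open.
Joint ranges: [-3.1, 3.1], [-0.76, 2.03], [0.27, 2.55], [-1.08, 4.22], [0.17, 2.65], [-2.57, 2.57]. Speed limits (rad/s): [2.79, 2.79, 3.14, 3.14, 3.14, 3.14].

INTERFACE

Orientations are given as [roll, pitch, yaw] about the fixed x, y, z axes, in that order (R = Rz(yaw) Ry(pitch) Rx(roll)).
In Python, from bench import robot, snapshot, finder gives the robot as it stands.
- The arm moves only by the tool drive_tool, never from a script. Its argument "deltas" is text: rows parted by semicolons, each of 7 numbers parted by spaces: the shift along the tool's x, y, z each as a share of 100 mm, from -1 to 1, then the turn, a rotation vector about the tool's x, y, z each as a share of 90 degrees, from -1 to 1, then the finger opening in mm, from 0 to 94. In form: tx ty tz rx ry rz gripper; .... A call has 1 to 5 rows; each row is the pose to reach, as a shift and turn from the pose commanded when the call began, along the tool's axes at that moment; what a row does not reach only later rows make up. A row lasts 1/10 s, in which the tool goes at most 50 mm and 8.59 degrees, less where a joint would pass 70% of its speed; a pose out of reach is approached as far as the arm can. A call with a number of a shift or a turn outside -1 to 1 is refused whole. A call with a gripper value outside its range is refused whole. The fingers move at their own pace and stop on an object; the grip force is fixed at half the most. Time passes only in rows, so rows that repeat a pose let the fingers close. It gives the time, the measured TCP pose, the force, the opening and the grip force at its end, in the units of the state.
- robot.get_obs(): the state, without advancing time (a new reading comes with each control period).
- snapshot(name): name is "scene" or "side" or "wrist"; returns a dict with "img" (384x512x3 uint8, red, green, blue), "fx", "fy", "cx", "cy" (pixels), "T" (4x4, takes a point from camera to world coordinates); the wrist camera has in their place "hand_eye" (4x4, takes a point from camera to tool coordinates, whose origin is the TCP and whose axes are the flange's). Camera axes: x right, y up, looking along -z (the intrinsics and any distortion apply to the point x, -y, -z); pixel columns grow to the right and rows downward; lengths in m; the calibration is good to about 2 mm. A picture is of the moment at which its call begins: read the wrist's pose just before it. There is no depth.
- robot.close_job(): hands the job in; it is judged then, once.
Trained networks look in the newest picture that a camera, given by its name, has taken for a name from the list of things; names that differ only in an ending like _2 or _b are one class to them, and where a whole thing is asked for, a point or a joint stands for the part that bears it (a point fixed in the world has none). Each returns a list of dicts, best first, with "confidence" (0 to 1); they miss things now and then, are a little off and sometimes report something else, mostly with a low value. They report only what shows in the picture. A call takes as long as a camera call.
- finder.look_for(camera, thing): "xy" ([column, row] in pixels, amid what is visible of it).
- finder.masks_of(camera, thing): "region" (384x512 bool, what is visible of it) and "xy" ([column, row] in pixels, amid what is visible of it).
- finder.landmark_of(camera, thing): "xy" ([column, row] in pixels: a listed point, or the origin of a listed thing).
The state is a dict: "time": time; "joint_positions": joint angles; "qvel": joint speeds; "joint_torque": joint torques, N m; "tool_pos": TCP position; "ee_rot": TCP orientation; "wrist_force": force on the tool from outside, world axes, zero at the start; "wrist_torque": the same for the moment, N m; "width": finger opening in m; "finger_force": force on a finger pad.
Only numpy, scipy, OpenCV 4.12 (cv2) and the standard library are available. Lean on these libraries where they do the work, as an engineer would, in place of code of your own. Each camera call takes 0.05 s, during which the arm holds its last target. There are 200 camera calls.

## Working session

There is one attempt and no reset: what is moved stays moved. The work goes in short steps, Python scripts to look and compute and a tool call to move; the robot and the scene stay as the last step left them, time stands still between calls to the robot, and variables do not carry over. Pictures are saved under pics/ and viewed, at most 14 in all, crops included, and the job is handed in when it is done.

Besides the shell and the picture viewer there is one more tool, called as name(argument=value, ...) on one line, values as JSON. drive_tool: Moves the arm, as the interface text tells. Shift numbers are shares of 100 mm and turn numbers shares of 90 degrees, none past 1 either way. Its arguments: {"type":"object","properties":{"deltas":{"type":"string"}},"required":["deltas"]}

```bash
mkdir -p pics; cat > h.py <<'E'
import numpy as np, cv2
from bench import robot, snapshot, finder
from scipy.spatial.transform import Rotation as R
def T_of(o):
    M=np.eye(4); M[:3,:3]=R.from_euler('xyz',o['ee_rot']).as_matrix(); M[:3,3]=o['tool_pos']; return M
def shot(cam):
    o=robot.get_obs(); s=snapshot(cam)
    s['W']=T_of(o)@s['hand_eye'] if cam=='wrist' else s['T']
    return s
def ray(s,xy):
    d=np.array([(xy[0]-s['cx'])/s['fx'],-(xy[1]-s['cy'])/s['fy'],-1]); return s['W'][:3,3],s['W'][:3,:3]@d
def atz(s,xy,z):
    c,d=ray(s,xy); return c+d*(z-c[2])/d[2]
def two(r1,r2):
    A=[];b=[]
    for c,d in (r1,r2):
        d=d/np.linalg.norm(d);P=np.eye(3)-np.outer(d,d);A.append(P);b.append(P@c)
    x=np.linalg.lstsq(np.vstack(A),np.hstack(b),rcond=None)[0]
    return x
def proj(s,p):
    q=np.linalg.inv(s['W'])@np.r_[p,1]; return np.array([s['cx']+s['fx']*q[0]/-q[2], s['cy']-s['fy']*q[1]/-q[2]])
E
python3 - <<'E'
from h import *
np.set_printoptions(precision=4,suppress=True)
S={}
Z=dict(stage=0,vial_centre=.069,bubble_top=.069,screw_b_axis=.086,bar_b=.086,screw_c_axis=.086,bar_c=.086,key_head=.054,key_rack=0,switch_mouth=.0875)
for c in('scene','side'):
    s=shot(c);S[c]=s;print(c,[k for k in s],s['fx'],s['W'][:3,3])
    for t in Z:
        r=finder.landmark_of(c,t)
        for q in r[:3]: print(t,round(q['confidence'],2),np.round(q['xy'],1),atz(s,q['xy'],Z[t]))
cv2.imwrite('pics/a.png',S['scene']['img'][...,::-1]);cv2.imwrite('pics/b.png',S['side']['img'][...,::-1])
E
```

```text
scene ['img', 'fx', 'fy', 'cx', 'cy', 'T', 'W'] 380.8140065107389 [1.1152 0.115  0.9367]
stage 0.63 [289.4 211.8] [0.5618 0.1066 0.    ]
vial_centre 0.6 [230.3 185.9] [ 0.5503 -0.0639  0.069 ]
bubble_top 0.44 [399.8 227.9] [0.5986 0.3919 0.069 ]
screw_b_axis 0.28 [252.9 230. ] [0.6814 0.0245 0.086 ]
bar_b 0.56 [256.  227.7] [0.6736 0.031  0.086 ]
bar_b 0.48 [331.1 192.8] [0.5344 0.2088 0.086 ]
screw_c_axis 0.64 [267.  213.2] [0.6272 0.0512 0.086 ]
bar_c 0.56 [256.  227.7] [0.6736 0.031  0.086 ]
bar_c 0.48 [331.1 192.8] [0.5344 0.2088 0.086 ]
key_head 0.62 [195.6 154.6] [ 0.4497 -0.1926  0.054 ]
key_head 0.27 [248.  166.7] [ 0.4656 -0.0313  0.054 ]
key_rack 0.84 [198.  166.7] [ 0.4537 -0.1914  0.    ]
switch_mouth 0.96 [152.7 191.6] [ 0.6177 -0.2596  0.0875]
switch_mouth 0.39 [105.6 187.3] [ 0.6274 -0.3887  0.0875]
side ['img', 'fx', 'fy', 'cx', 'cy', 'T', 'W'] 372.69495998028776 [ 0.378  -0.7056  0.6647]
stage 0.81 [234.3 198.6] [0.5577 0.092  0.    ]
stage 0.66 [189.8 241.1] [ 0.4118 -0.0402  0.    ]
vial_centre 0.85 [236.2 180.2] [0.5628 0.0842 0.069 ]
vial_centre 0.5 [211.2 142.6] [0.5358 0.297  0.069 ]
screw_b_axis 0.56 [231.6 156.8] [0.5723 0.1748 0.086 ]
bar_b 0.6 [214.8 156.1] [0.5267 0.1913 0.086 ]
bar_b 0.54 [280.6 179.7] [0.6703 0.0325 0.086 ]
screw_c_axis 0.76 [261.4 177.1] [0.6252 0.0572 0.086 ]
bar_c 0.6 [214.8 156.1] [0.5267 0.1913 0.086 ]
bar_c 0.54 [280.6 179.7] [0.6703 0.0325 0.086 ]
key_head 0.82 [220.6 271.5] [ 0.458  -0.1992  0.054 ]
key_rack 0.69 [221.6 286.6] [ 0.4583 -0.1961  0.    ]
switch_mouth 0.85 [298.6 270.2] [ 0.6029 -0.2652  0.0875]
```

View pics/a.png

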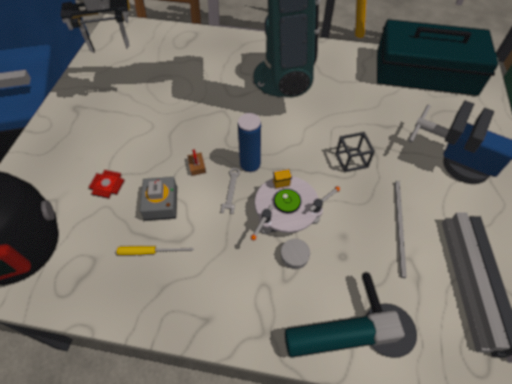

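View pics/b.png

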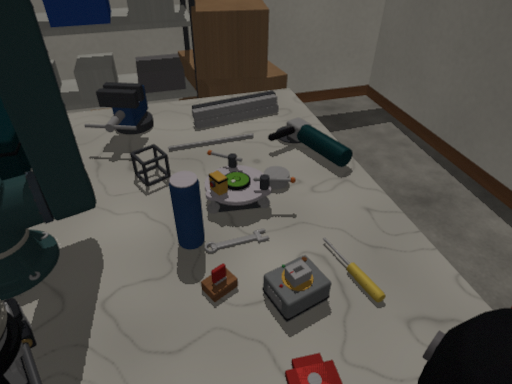

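```bash
cat >> h.py <<'E'
np.set_printoptions(precision=4,suppress=True)
def delta(p,yaw=None):
    M=T_of(robot.get_obs()); print('shift/100mm',M[:3,:3].T@(np.array(p)-M[:3,3])*10)
    if yaw is not None:
        Q=R.from_euler('xyz',[np.pi,0,yaw]).as_matrix(); print('turn/90',R.from_matrix(M[:3,:3].T@Q).as_rotvec()/(np.pi/2))
E
python3 - <<'E'
from h import *
o=robot.get_obs();print(o['tool_pos'],o['ee_rot'],o['joint_positions']);print(T_of(o))
delta([.50,-.23,.35],0);delta([.50,-.23,.35],np.pi)
s=shot('wrist');print(s['hand_eye'],s['fx'],s.keys())
sc=shot('scene');sd=shot('side')
for t in('spray_can','tin','frame_cube','wrench'):
  for c,s in(('scene',sc),('side',sd)):
    for q in finder.landmark_of(c,t)[:1]:print(t,c,q['xy'],q['confidence'],atz(s,q['xy'],0))
for n,a,b,z in(('Bax',(319,205),None,.09),('Cax',(267,215),None,.09),('ballB',(337,188),(210,153),.086),('ballC',(253,238),(292,180),.086),('bub',(287,201),None,.069),('las',(282,174),None,.105)):
    print(n,atz(sc,a,z), two(ray(sc,a),ray(sd,b)) if b else '')
E
```

```text
[ 0.211  -0.5079  0.2055] [ 3.1415 -0.      0.3938] [-1.2801  0.0872  1.3707  0.      1.6836 -0.1031]
[[ 0.9235  0.3837  0.0001  0.211 ]
 [ 0.3837 -0.9235 -0.0001 -0.5079]
 [ 0.      0.0001 -1.      0.2055]
 [ 0.      0.      0.      1.    ]]
shift/100mm [ 3.7347 -1.4573 -1.4448]
turn/90 [ 0.0001 -0.      0.2507]
shift/100mm [ 3.7347 -1.4573 -1.4448]
turn/90 [ 0.      0.0001 -1.7493]
[[ 0.      0.9656  0.26    0.0764]
 [ 1.      0.0001 -0.0007  0.0003]
 [-0.0007  0.26   -0.9656 -0.1796]
 [ 0.      0.      0.      1.    ]] 345.628116627576 dict_keys(['img', 'fx', 'fy', 'cx', 'cy', 'hand_eye', 'W'])
spray_can scene [252.3, 167.2] 0.94 [ 0.4254 -0.0268 -0.    ]
spray_can side [191.9, 243.4] 0.86 [ 0.4157 -0.0494  0.    ]
tin scene [293.4, 257.0] 0.58 [0.6967 0.1356 0.    ]
tin side [277.9, 181.4] 0.73 [0.7031 0.1362 0.    ]
frame_cube scene [350.3, 161.8] 0.82 [0.3498 0.2682 0.    ]
frame_cube side [152.9, 171.5] 0.94 [0.3459 0.2896 0.    ]
wrench scene [228.6, 190.4] 0.55 [ 0.5219 -0.0795  0.    ]
wrench side [238.5, 245.0] 0.8 [ 0.5246 -0.0853  0.    ]
Bax [0.5808 0.1803 0.09  ] 
Cax [0.6347 0.0524 0.09  ] 
ballB [0.5161 0.2232 0.086 ] [0.5161 0.2223 0.0815]
ballC [0.7031 0.0289 0.086 ] [0.701  0.0285 0.0817]
bub [0.5705 0.0964 0.069 ] 
las [0.5107 0.0721 0.105 ]
```

drive_tool(deltas="0.43 -0.23 -0.2 0 0 0 94; 0.86 -0.45 -0.4 0 0 0 94; 0.86 -0.45 -0.4 0 0 0 94")

```text
time: 1.95
tool_pos: [0.2762, -0.4315, 0.2492]
ee_rot: [3.136, -0.002, 0.399]
wrist_force: [-0.5, 0.1, 0.4]
width: 0.0942
finger_force: 0.0
```

drive_tool(deltas="0.43 -0.23 -0.2 0 0 0 94; 0.86 -0.45 -0.4 0 0 0 94; 0.86 -0.45 -0.4 0 0 0 94")

```text
time: 2.25
tool_pos: [0.3381, -0.3569, 0.2887]
ee_rot: [3.137, -0.003, 0.399]
wrist_force: [-1.0, -0.2, 0.3]
width: 0.0941
finger_force: 0.0
```

drive_tool(deltas="0.43 -0.23 -0.2 0 0 0 94; 0.86 -0.45 -0.35 0 0 0 94; 0.86 -0.45 -0.35 0 0 0 94")

```text
time: 2.55
tool_pos: [0.4, -0.2822, 0.3225]
ee_rot: [3.139, -0.003, 0.4]
wrist_force: [0.0, -1.0, 0.2]
width: 0.0939
finger_force: 0.0
```

drive_tool(deltas="0.43 -0.23 0 0 0 0 94; 0.86 -0.45 0 0 0 0 94; 0.86 -0.45 0 0 0 0 94")

```text
time: 2.85
tool_pos: [0.4615, -0.2073, 0.319]
ee_rot: [-3.14, 0.0, 0.4]
wrist_force: [0.5, -0.7, -0.6]
width: 0.0943
finger_force: 0.0
```

drive_tool(deltas="0.43 -0.23 0 0 0 0 94; 0.86 -0.45 0 0 0 0 94; 0.86 -0.45 0 0 0 0 94")

```text
time: 3.15
tool_pos: [0.5235, -0.1333, 0.3184]
ee_rot: [-3.139, 0.001, 0.399]
wrist_force: [0.5, -0.8, -0.6]
width: 0.0941
finger_force: 0.0
```

drive_tool(deltas="0.43 -0.23 0 0 0 0.08 94; 0.83 -0.46 0 0 0 0.17 94; 0.83 -0.46 0 0 0 0.25 94; 0.83 -0.46 0 0 0 0.25 94; 0.83 -0.46 0 0 0 0.25 94")

```text
time: 3.65
tool_pos: [0.5803, -0.0629, 0.32]
ee_rot: [3.141, 0.001, 0.002]
wrist_force: [0.3, -0.4, -0.8]
width: 0.0939
finger_force: 0.0
```

```bash
python3 - <<'E'
from h import *
o=robot.get_obs();print(o['time'],o['tool_pos'],o['ee_rot'])
s=shot('wrist');cv2.imwrite('pics/c.png',s['img'][...,::-1])
Z=dict(stage=0,vial_centre=.069,bubble_top=.069,screw_b_axis=.086,bar_b=.086,key_head=.054,key_tip=0.004,key_rack=0,switch_mouth=.0875,spray_can=0,tin=0)
for t in Z:
    for q in finder.landmark_of('wrist',t)[:3]: print(t,round(q['confidence'],2),np.round(q['xy'],1),atz(s,q['xy'],Z[t]))
E
```

```text
3.65 [ 0.5803 -0.0629  0.32  ] [3.1407 0.0011 0.0015]
vial_centre 0.71 [132.1 175.7] [0.5627 0.0939 0.069 ]
bubble_top 0.42 [137.  180.2] [0.5569 0.0882 0.069 ]
screw_b_axis 0.84 [ 59.7 165.4] [0.5791 0.1743 0.086 ]
bar_b 0.88 [ 37.2 203.2] [0.5312 0.2094 0.086 ]
bar_b 0.76 [169.9  74.1] [0.6843 0.0341 0.086 ]
key_rack 0.69 [340.1 235.6] [ 0.4531 -0.1944  0.    ]
switch_mouth 0.74 [418.3 144.2] [ 0.6056 -0.2568  0.0875]
switch_mouth 0.41 [137.8 182.6] [0.5582 0.081  0.0875]
switch_mouth 0.15 [ 36.  207.7] [0.5258 0.2109 0.0875]
spray_can 0.85 [235.5 256.3] [ 0.418  -0.0319  0.    ]
tin 0.78 [108.9  71.5] [0.6932 0.1374 0.    ]
```

View pics/c.png

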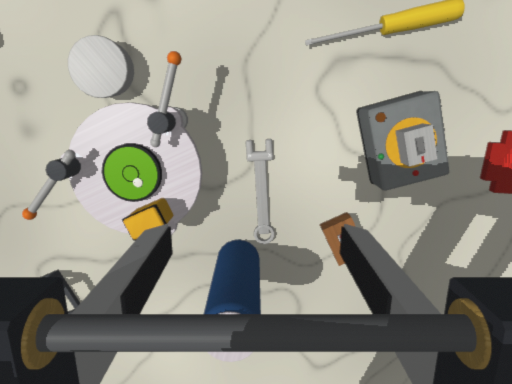

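```bash
cat >> h.py <<'E'
def blobs(mask,amin=8):
    n,l,st,c=cv2.connectedComponentsWithStats(mask.astype(np.uint8)); return sorted([(st[i,4],c[i].round(1)) for i in range(1,n) if st[i,4]>=amin],key=lambda t:-t[0])
def level(s):
    hsv=cv2.cvtColor(s['img'],cv2.COLOR_RGB2HSV);h,sa,v=[hsv[...,i].astype(int) for i in range(3)]
    g=((h>40)&(h<75)&(sa>120)&(v>60)).astype(np.uint8)
    n,l,st,c=cv2.connectedComponentsWithStats(g);i=1+np.argmax(st[1:,4])
    cn,_=cv2.findContours((l==i).astype(np.uint8),cv2.RETR_EXTERNAL,cv2.CHAIN_APPROX_NONE)
    hull=cv2.convexHull(max(cn,key=len));e=cv2.fitEllipse(hull)
    m=np.zeros(g.shape,np.uint8);cv2.fillConvexPoly(m,hull,1);m=cv2.erode(m,np.ones((5,5)))
    b=blobs((m>0)&(sa<110)&(v>130),4)
    V=atz(s,e[0],.069);B=atz(s,b[0][1],.069) if b else None
    print('vial px',e,'bubble',b[:3],'V',V,'off mm',(B-V)*1e3 if b else None, np.linalg.norm(B-V)*1e3 if b else None)
    o=blobs((h<12)&(sa>170)&(v>120),8)
    return V,B,o
E
python3 - <<'E'
from h import *
s=shot('wrist');V,B,o=level(s)
print([(a,c,atz(s,c,.086)) for a,c in o])
g=s['img'].max(2)
for nm,r in(('C',(161,122)),('B',(62,168))):
    x,y=r;sub=np.zeros(g.shape,bool);sub[y-16:y+17,x-16:x+17]=1
    b=blobs(sub&(g<70));print(nm,b[:2],atz(s,b[0][1],.092))
    A=atz(s,b[0][1],.092);d=(A-V)[:2];print(d,np.hypot(*d),np.degrees(np.arctan2(d[1],d[0])))
E
```

```text
vial px ((132.4380340576172, 173.2098388671875), (50.72248458862305, 55.68405532836914), 130.62619018554688) bubble [(np.int32(80), array([139.4, 182.6]))] V [0.5666 0.0957 0.069 ] off mm [-12.2654  -7.7988   0.    ] 14.534828104427536
[(np.int32(510), array([502.5, 153.5]), array([ 0.595 , -0.3583,  0.086 ]))]
C [(np.int32(135), array([171.8, 122. ]))] [0.6321 0.0363 0.092 ]
[ 0.0654 -0.0595] 0.08842469703510657 -42.26803753078136
B [(np.int32(197), array([ 71.9, 168.3]))] [0.5774 0.1595 0.092 ]
[0.0108 0.0637] 0.06461600000715062 80.41849919053399
```

```bash
python3 - <<'E'
from h import *
s=shot('wrist')
V=np.array([.5666,.0957]);P={}
for n,p,z in(('C',(161,122),.093),('B',(62,168),.093),('bC',(174,58),.086),('bB',(29,213),.086),('las',(148,216),.105),('tin',(99,67),.034),('can top',None,.19)):
    if p: P[n]=atz(s,p,z)[:2]; print(n,P[n])
for n in 'CB':
    d=P[n]-V;print(n,np.hypot(*d),np.degrees(np.arctan2(*d[::-1]))); e=P['b'+n]-P[n];print(' bar',np.hypot(*e),np.degrees(np.arctan2(*e[::-1])))
d=V-P['las'];print(np.degrees(np.arctan2(*d[::-1])))
u=lambda a:np.array([np.cos(a),np.sin(a)])
f=lambda n:(P[n]-V)/np.hypot(*(P[n]-V))
print('dtheta C,B',np.linalg.solve(np.c_[f('C'),f('B')],[.01227,.0078])/.012)
for n in('screw_c_axis','bar_c','vial_centre'):
    for q in finder.masks_of('wrist',n)[:3]:print(n,q['confidence'],q['xy'],q['region'].sum())
E
```

```text
C [0.6321 0.0485]
B [0.5779 0.1707]
bC [0.7023 0.0309]
bB [0.5189 0.2246]
las [0.5216 0.0688]
tin [0.697  0.1384]
C 0.0807279112652691 -35.74100580643414
 bar 0.07231857082230843 -14.116776315031903
B 0.07588304835546793 81.40518721281967
 bar 0.07991467859540435 137.63358219783743
30.91693128579757
dtheta C,B [1.027  1.2641]
screw_c_axis 0.75 [235.3, 284.9] 3570
screw_c_axis 0.58 [168.6, 111.1] 1251
bar_c 0.7 [169.6, 113.7] 1292
bar_c 0.63 [59.2, 177.3] 1155
vial_centre 0.61 [140.5, 168.7] 14361
vial_centre 0.45 [234.9, 285.5] 3638
vial_centre 0.33 [68.0, 289.7] 244
```

drive_tool(deltas="0 0 0 0 0 -0.09 40; 0 0 0 0 0 -0.18 30; 0 0 0 0 0 -0.28 30; 0 0 0 0 0 -0.37 30; 0 0 0 0 0 -0.46 30")

```text
time: 5.0
tool_pos: [0.5808, -0.0608, 0.3204]
ee_rot: [3.142, 0.0, 0.73]
wrist_force: [0.1, -0.3, 0.0]
width: 0.0577
finger_force: 0.0
```

drive_tool(deltas="0 0 0 0 0 -0.09 30; 0 0 0 0 0 -0.18 30; 0 0 0 0 0 -0.28 30; 0 0 0 0 0 -0.37 30; 0 0 0 0 0 -0.46 30")

```text
time: 5.5
tool_pos: [0.5808, -0.0608, 0.3204]
ee_rot: [3.142, 0.0, 1.452]
wrist_force: [0.7, 0.2, 0.6]
width: 0.0299
finger_force: 0.0
```

drive_tool(deltas="0 0 0 0 0 -0.09 30; 0 0 0 0 0 -0.18 30; 0 0 0 0 0 -0.28 30; 0 0 0 0 0 -0.37 30; 0 0 0 0 0 -0.46 30")

```text
time: 6.0
tool_pos: [0.5808, -0.0607, 0.3205]
ee_rot: [-3.142, 0.0, 2.175]
wrist_force: [0.3, -0.5, -0.1]
width: 0.0297
finger_force: 0.0
```

drive_tool(deltas="0 0 0 0 0 -0.09 30; 0 0 0 0 0 -0.18 30; 0 0 0 0 0 -0.28 30; 0 0 0 0 0 -0.37 30; 0 0 0 0 0 -0.46 30")

```text
time: 6.5
tool_pos: [0.5808, -0.0608, 0.3204]
ee_rot: [-3.141, -0.0, 2.897]
wrist_force: [-0.3, 0.7, -0.2]
width: 0.03
finger_force: 0.0
```

```bash
python3 - <<'E'
from h import *
o=robot.get_obs();print(o['joint_positions'],o['ee_rot'])
delta([.685,.035,.18],np.radians(166))
E
```

```text
[-0.2013  0.1726  1.0495 -0.0001  1.9195 -1.528 ] [-3.1415 -0.      2.8975]
shift/100mm [-0.7797  1.1812  1.4042]
turn/90 [-0.0001 -0.      0.0002]
```

drive_tool(deltas="-0.2 0.3 0.35 0 0 0 30; -0.39 0.59 0.7 0 0 0 30; -0.39 0.59 0.7 0 0 0 30")

```text
time: 6.8
tool_pos: [0.6324, -0.0104, 0.2422]
ee_rot: [-3.141, -0.013, 2.895]
wrist_force: [0.1, 0.6, -0.1]
width: 0.0299
finger_force: 0.0
```

drive_tool(deltas="-0.2 0.3 0.35 0 0 0 30; -0.39 0.59 0.7 0 0 0 30; -0.39 0.59 0.7 0 0 0 30; -0.39 0.59 0.7 0 0 0 30")

```text
time: 7.2
tool_pos: [0.685, 0.034, 0.1795]
ee_rot: [-3.14, -0.003, 2.892]
wrist_force: [0.1, -0.3, -0.6]
width: 0.0301
finger_force: 0.0
```

```bash
python3 - <<'E'
from h import *
o=robot.get_obs();print(o['tool_pos'],o['ee_rot'])
s=shot('wrist');cv2.imwrite('pics/d.png',s['img'][...,::-1])
V,B,ob=level(s);print([(a,c,atz(s,c,.086)) for a,c in ob])
for t in('screw_c_axis','bar_c'):
    for q in finder.landmark_of('wrist',t)[:3]: print(t,round(q['confidence'],2),np.round(q['xy'],1),atz(s,q['xy'],.086))
E
```

```text
[0.685  0.034  0.1795] [-3.1401 -0.0027  2.892 ]
vial px ((296.0758361816406, 22.55415153503418), (87.99154663085938, 96.10905456542969), 8.455289840698242) bubble [(np.int32(232), array([282.2,  10.6]))] V [0.5649 0.0966 0.069 ] off mm [-10.7507  -8.4288   0.    ] 13.661036059139834
[]
screw_c_axis 0.77 [260.6 122. ] [0.6298 0.052  0.086 ]
bar_c 0.93 [255.8 190.3] [0.682  0.0349 0.086 ]
```

View pics/d.png

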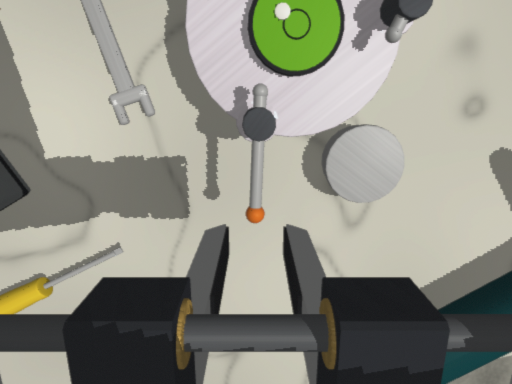

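drive_tool(deltas="0.03 0.01 0.4 0 0 0.03 30; 0.03 0.01 0.8 0 0 0.03 30; 0.03 0.01 1.0 0 0 0.03 30; 0.03 0.01 1.0 0 0 0.03 14; 0.03 0.01 1.0 0 0 0.03 14")

```text
time: 7.85
tool_pos: [0.6837, 0.0351, 0.0832]
ee_rot: [3.141, 0.003, 2.843]
wrist_force: [-0.2, -0.7, 0.9]
width: 0.0176
finger_force: 0.0
```

drive_tool(deltas="0.005 -0.08 0 0 0 0.09 14; 0.02 -0.15 0 0 0 0.18 14; 0.05 -0.22 0 0 0 0.27 14; 0.08 -0.29 0 0 0 0.36 14; 0.13 -0.35 0 0 0 0.44 14")

```text
time: 8.35
tool_pos: [0.6643, 0.006, 0.0866]
ee_rot: [3.131, 0.007, 2.147]
wrist_force: [3.3, 1.2, 3.2]
width: 0.014
finger_force: 1.9
```

drive_tool(deltas="0.005 -0.08 0 0 0 0.09 14; 0.02 -0.15 0 0 0 0.18 14; 0.04 -0.21 0 0 0 0.24 14; 0.04 -0.21 0 0 0 0.24 14; 0.04 -0.21 0 0 0 0.24 14")

```text
time: 8.85
tool_pos: [0.643, -0.0022, 0.0846]
ee_rot: [3.134, 0.002, 1.778]
wrist_force: [1.9, 1.1, 2.4]
width: 0.0144
finger_force: 1.2
```

drive_tool(deltas="0 0 0 0 0 0 30; 0 0 0 0 0 0 30; 0 0 -0.5 0 0 0 30; 0 0 -1 0 0 0 30; 0 0 -1 0 0 0 30")

```text
time: 9.35
tool_pos: [0.6435, -0.0021, 0.1888]
ee_rot: [3.13, 0.004, 1.777]
wrist_force: [0.3, 0.1, 0.7]
width: 0.0297
finger_force: 0.0
```

drive_tool(deltas="0 0 -0.5 0 0 0 30; 0 0 -1 0 0 0 30; 0 0 -1 0 0 0 30; 0 0 -1 0 0 0 30")

```text
time: 9.75
tool_pos: [0.6407, -0.0019, 0.2813]
ee_rot: [3.14, 0.001, 1.777]
wrist_force: [-0.6, 0.1, 0.0]
width: 0.03
finger_force: 0.0
```

```bash
python3 - <<'E'
from h import *
o=robot.get_obs();print(o['tool_pos'],o['ee_rot'],o['joint_positions'])
s=shot('wrist');cv2.imwrite('pics/e.png',s['img'][...,::-1])
V,B,ob=level(s)
for t in('screw_c_axis','bar_c'):
    for q in finder.landmark_of('wrist',t)[:3]: print(t,round(q['confidence'],2),np.round(q['xy'],1),atz(s,q['xy'],.086))
delta([.54,.21,.28],np.radians(137))
E
```

```text
[ 0.6407 -0.0019  0.2813] [3.1403 0.0006 1.7766] [-0.0914  0.2945  0.98   -0.0002  1.8658 -0.2972]
vial px ((204.15301513671875, 62.596702575683594), (64.00528717041016, 68.33551788330078), 161.95028686523438) bubble [(np.int32(113), array([199.9,  77.6]))] V [0.5651 0.0977 0.069 ] off mm [ -1.9579 -15.9314   0.    ] 16.051220046751748
screw_c_axis 0.86 [257.  122.9] [0.6329 0.0485 0.086 ]
bar_c 0.67 [259.7 171.1] [ 0.6466 -0.0021  0.086 ]
shift/100mm [ 2.2774 -0.5427 -0.0216]
turn/90 [-0.0031 -0.002  -0.3914]
```

View pics/e.png

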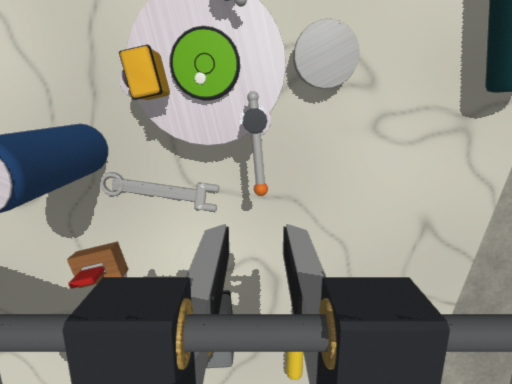

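drive_tool(deltas="0.4 -0.09 0 0 0 0 30; 0.76 -0.18 0 0 0 0 30; 0.76 -0.18 0 0 0 0 30")

```text
time: 10.2
tool_pos: [0.6051, 0.0724, 0.2787]
ee_rot: [-3.138, -0.002, 1.781]
wrist_force: [-0.3, -0.5, -1.0]
width: 0.0299
finger_force: 0.0
```

drive_tool(deltas="0.4 -0.09 0 0 0 0 30; 0.76 -0.18 0 0 0 0 30; 0.76 -0.18 0 0 0 0 30")

```text
time: 10.5
tool_pos: [0.5723, 0.1425, 0.279]
ee_rot: [-3.138, -0.001, 1.781]
wrist_force: [-0.1, -0.2, -0.4]
width: 0.03
finger_force: 0.0
```

drive_tool(deltas="0.4 -0.09 0.3 0 0 -0.09 30; 0.76 -0.18 0.6 0 0 -0.18 30; 0.76 -0.18 1 0 0 -0.27 30; 0.76 -0.18 1 0 0 -0.36 30; 0.76 -0.18 1 0 0 -0.39 30")

```text
time: 11.0
tool_pos: [0.5395, 0.2089, 0.1759]
ee_rot: [-3.134, -0.003, 2.392]
wrist_force: [0.5, 0.9, -0.3]
width: 0.0299
finger_force: 0.0
```

```bash
python3 - <<'E'
from h import *
o=robot.get_obs();print(o['tool_pos'],o['ee_rot'],o['joint_positions'])
s=shot('wrist');cv2.imwrite('pics/f.png',s['img'][...,::-1])
P={}
for t in('screw_b_axis','bar_b'):
    for q in finder.landmark_of('wrist',t)[:2]:
        p=atz(s,q['xy'],.086);P.setdefault(t,p); print(t,round(q['confidence'],2),np.round(q['xy'],1),p)
e=P['bar_b']-P['screw_b_axis'];a=np.arctan2(e[1],e[0]);print(np.hypot(*e[:2]),np.degrees(a))
delta(np.r_[P['bar_b'][:2],.08],a)
E
```

```text
[0.5395 0.2089 0.1759] [-3.1342 -0.0033  2.3922] [ 0.2721  0.1644  1.3434 -0.0011  1.6419 -0.5494]
screw_b_axis 0.75 [257.5 246.6] [0.5732 0.1795 0.086 ]
bar_b 0.68 [250.  188.3] [0.532  0.2096 0.086 ]
0.05104923783880618 143.93976581657463
shift/100mm [ 0.0686 -0.0575  0.9901]
turn/90 [-0.0015 -0.0006 -0.0799]
```

View pics/f.png

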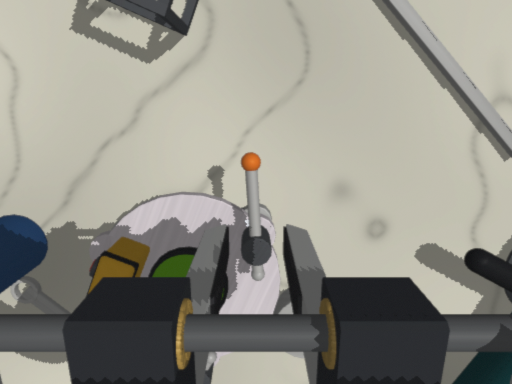

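drive_tool(deltas="0.05 -0.04 0.4 0 0 -0.05 30; 0.05 -0.04 0.8 0 0 -0.05 30; 0.05 -0.04 0.95 0 0 -0.05 30; 0.05 -0.04 0.95 0 0 -0.05 14; 0.05 -0.04 0.95 0 0 -0.05 14")

```text
time: 11.65
tool_pos: [0.5358, 0.2107, 0.0868]
ee_rot: [3.14, 0.001, 2.466]
wrist_force: [0.1, -0.1, 0.4]
width: 0.017
finger_force: 0.0
```

drive_tool(deltas="-0.005 0.08 0 0 0 0.09 14; -0.02 0.15 0 0 0 0.18 14; -0.05 0.22 0 0 0 0.27 14; -0.08 0.29 0 0 0 0.36 14; -0.13 0.35 0 0 0 0.44 14")

```text
time: 12.15
tool_pos: [0.5691, 0.2308, 0.089]
ee_rot: [3.136, -0.0, 1.771]
wrist_force: [-0.6, -0.7, 0.1]
width: 0.0139
finger_force: 0.0
```

drive_tool(deltas="-0.005 0.08 0 0 0 0.09 14; -0.02 0.15 0 0 0 0.18 14; -0.05 0.22 0 0 0 0.27 14; -0.08 0.29 0 0 0 0.36 14; -0.12 0.34 0 0 0 0.42 14")

```text
time: 12.65
tool_pos: [0.605, 0.2256, 0.089]
ee_rot: [3.137, -0.004, 1.112]
wrist_force: [0.7, 0.2, -0.2]
width: 0.0141
finger_force: 0.0
```

drive_tool(deltas="0 0 0 0 0 0 30; 0 0 0 0 0 0 30; 0 0 -0.5 0 0 0 30; 0 0 -1 0 0 0 30; 0 0 -1 0 0 0 30")

```text
time: 13.15
tool_pos: [0.6063, 0.2266, 0.1968]
ee_rot: [3.128, -0.012, 1.118]
wrist_force: [0.7, 0.4, 0.9]
width: 0.0296
finger_force: 0.0
```

drive_tool(deltas="-0.4 0 -0.3 0 0 0 30; -0.8 0 -0.5 0 0 0 30; -0.8 0 -0.5 0 0 0 30; -0.8 0 -0.5 0 0 0 30")

```text
time: 13.55
tool_pos: [0.5676, 0.1532, 0.2369]
ee_rot: [3.139, -0.002, 1.116]
wrist_force: [-0.0, -0.5, -1.8]
width: 0.03
finger_force: 0.0
```

drive_tool(deltas="-0.4 0 -0.3 0 0 0 30; -0.8 0 -0.5 0 0 0 30; -0.8 0 -0.5 0 0 0 30; -0.8 0 -0.5 0 0 0 30")

```text
time: 13.95
tool_pos: [0.5326, 0.0821, 0.2848]
ee_rot: [-3.141, -0.001, 1.117]
wrist_force: [0.1, -0.3, -0.8]
width: 0.0298
finger_force: 0.0
```

```bash
python3 - <<'E'
from h import *
o=robot.get_obs();print(o['tool_pos'],o['ee_rot'],o['joint_positions'])
s=shot('wrist');cv2.imwrite('pics/g.png',s['img'][...,::-1])
V,B,ob=level(s)
E
```

```text
[0.5326 0.0821 0.2848] [-3.1411 -0.0008  1.1169] [0.0472 0.0606 1.2433 0.001  1.8377 0.5013]
vial px ((274.7897033691406, 142.64808654785156), (60.22751998901367, 60.595115661621094), 29.639755249023438) bubble [(np.int32(96), array([279. , 156.1]))] V [0.5655 0.0978 0.069 ] off mm [ -2.2143 -16.1087   0.    ] 16.260138589809454
```

View pics/g.png

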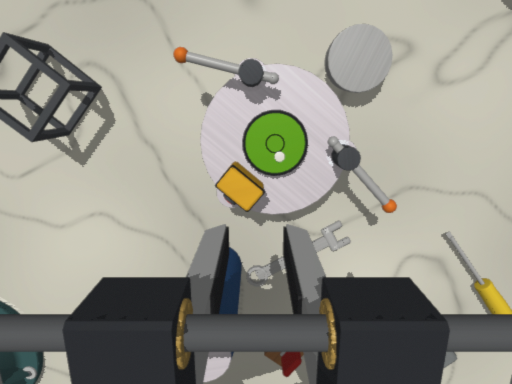

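drive_tool(deltas="0.4 -0.2 0 0 0 -0.09 30; 0.8 -0.4 0 0 0 -0.18 30; 1 -0.54 0 0 0 -0.27 30; 1 -0.54 0 0 0 -0.36 30; 1 -0.54 0 0 0 -0.43 30")

```text
time: 14.5
tool_pos: [0.527, 0.1979, 0.2824]
ee_rot: [-3.137, -0.0, 1.802]
wrist_force: [1.4, -0.5, 0.6]
width: 0.0299
finger_force: 0.0
```

drive_tool(deltas="0.13 0.11 0.2 0 0 -0.09 30; 0.13 0.11 0.4 0 0 -0.18 30; 0.13 0.11 0.6 0 0 -0.27 30; 0.13 0.11 0.8 0 0 -0.36 30; 0.13 0.11 1 0 0 -0.43 30")

```text
time: 15.0
tool_pos: [0.5345, 0.2118, 0.1817]
ee_rot: [-3.138, -0.003, 2.475]
wrist_force: [-0.2, 0.5, -0.1]
width: 0.0299
finger_force: 0.0
```

```bash
python3 - <<'E'
from h import *
o=robot.get_obs();print(o['tool_pos'],o['ee_rot'])
delta([.5355,.211,.072],2.475)
E
```

```text
[0.5345 0.2118 0.1817] [-3.1383 -0.0031  2.475 ]
shift/100mm [-0.0163  0.0032  1.0966]
turn/90 [-0.0021 -0.002   0.    ]
```

drive_tool(deltas="0 0 0.4 0 0 0 30; 0 0 0.8 0 0 0 30; 0 0 1 0 0 0 30; 0 0 1 0 0 0 30")

```text
time: 15.4
tool_pos: [0.5312, 0.2106, 0.0784]
ee_rot: [-3.131, -0.008, 2.47]
wrist_force: [0.1, 0.8, 0.5]
width: 0.0298
finger_force: 0.0
```

drive_tool(deltas="0 0 0.1 0 0 0 30; 0 0 0.1 0 0 0 14; 0 0 0.1 0 0 0 14; 0 0 0.1 0 0 0 14")

```text
time: 15.8
tool_pos: [0.5362, 0.2102, 0.0768]
ee_rot: [3.14, 0.001, 2.467]
wrist_force: [-0.6, -0.6, 0.6]
width: 0.0144
finger_force: 0.3
```

drive_tool(deltas="-0.005 0.08 0 0 0 0.09 14; -0.02 0.15 0 0 0 0.18 14; -0.05 0.22 0 0 0 0.27 14; -0.08 0.29 0 0 0 0.36 14; -0.13 0.35 0 0 0 0.44 14")

```text
time: 16.3
tool_pos: [0.5672, 0.2287, 0.0766]
ee_rot: [-3.14, 0.001, 1.77]
wrist_force: [-4.2, -1.2, 2.4]
width: 0.0136
finger_force: 1.7
```

drive_tool(deltas="-0.005 0.08 0 0 0 0.09 14; -0.02 0.15 0 0 0 0.18 14; -0.05 0.22 0 0 0 0.27 14; -0.08 0.29 0 0 0 0.36 14; -0.12 0.34 0 0 0 0.42 14")

```text
time: 16.8
tool_pos: [0.6029, 0.2247, 0.0765]
ee_rot: [-3.14, -0.0, 1.112]
wrist_force: [-3.6, 0.1, 1.5]
width: 0.0137
finger_force: 1.5
```

drive_tool(deltas="0 0 0 0 0 0 14; 0 0 0 0 0 0 30; 0 0 0 0 0 0 30; 0 0 -0.5 0 0 0 30; 0 0 -1 0 0 0 30")

```text
time: 17.3
tool_pos: [0.6017, 0.224, 0.1738]
ee_rot: [-3.138, 0.004, 1.118]
wrist_force: [1.0, 0.8, 0.1]
width: 0.03
finger_force: 0.0
```

drive_tool(deltas="-0.4 0 -0.3 0 0 0 30; -0.8 0 -0.6 0 0 0 30; -0.8 0 -0.6 0 0 0 30; -0.8 0 -0.6 0 0 0 30")

```text
time: 17.7
tool_pos: [0.5686, 0.1524, 0.2368]
ee_rot: [3.139, -0.002, 1.116]
wrist_force: [0.4, 0.2, -0.6]
width: 0.03
finger_force: 0.0
```

drive_tool(deltas="-0.4 0 -0.3 0 0 0 30; -0.8 0 -0.5 0 0 0 30; -0.8 0 -0.5 0 0 0 30; -0.8 0 -0.5 0 0 0 30")

```text
time: 18.1
tool_pos: [0.5332, 0.0813, 0.284]
ee_rot: [-3.14, -0.0, 1.117]
wrist_force: [0.1, 0.3, -0.8]
width: 0.0304
finger_force: 0.0
```

```bash
python3 - <<'E'
from h import *
o=robot.get_obs();print(o['tool_pos'],o['ee_rot'],o['joint_positions'])
s=shot('wrist');cv2.imwrite('pics/i.png',s['img'][...,::-1])
V,B,ob=level(s)
for t in('screw_b_axis','bar_b'):
    for q in finder.landmark_of('wrist',t)[:2]: print(t,round(q['confidence'],2),np.round(q['xy'],1),atz(s,q['xy'],.086))
E
```

```text
[0.5332 0.0813 0.284 ] [-3.1399 -0.0001  1.1167] [0.0457 0.0627 1.2427 0.0009 1.8375 0.5   ]
vial px ((274.4797058105469, 142.9273681640625), (60.28042221069336, 60.80035400390625), 55.60845947265625) bubble [(np.int32(97), array([274.1, 143. ]))] V [0.5654 0.0969 0.069 ] off mm [-0.4235  0.1149  0.    ] 0.4388421413710798
screw_b_axis 0.75 [251.8  69.6] [0.5766 0.1777 0.086 ]
bar_b 0.7 [253.1  17.6] [0.5993 0.2211 0.086 ]
bar_b 0.67 [378.8 194.4] [ 0.6469 -0.0052  0.086 ]
```

drive_tool(deltas="-0.5 0.13 0 0 0 0 60; -1 0.26 0 0 0 0 60; -1 0.26 0 0 0 0 60")

```text
time: 18.55
tool_pos: [0.5119, -0.0237, 0.2837]
ee_rot: [-3.139, 0.003, 1.112]
wrist_force: [0.3, 0.4, -0.5]
width: 0.0503
finger_force: 0.0
```

drive_tool(deltas="-0.5 0.13 0 0 0 0 60; -1 0.26 0 0 0 0 60; -1 0.26 0 0 0 0 60")

```text
time: 18.85
tool_pos: [0.4915, -0.1249, 0.2837]
ee_rot: [-3.139, 0.002, 1.111]
wrist_force: [-0.6, 0.2, -0.6]
width: 0.0602
finger_force: 0.0
```

drive_tool(deltas="-0.5 0.13 0 0 0 0 60; -1 0.26 0 0 0 0 60; -1 0.26 0 0 0 0 60")

```text
time: 19.15
tool_pos: [0.4712, -0.2258, 0.2835]
ee_rot: [-3.139, 0.001, 1.112]
wrist_force: [0.2, 0.2, 0.1]
width: 0.0601
finger_force: 0.0
```

drive_tool(deltas="-0.5 0.13 0 0 0 0 60; -1 0.26 0 0 0 0 60; -1 0.26 0 0 0 0 60; -1 0.26 0 0 0 0 60")

```text
time: 19.55
tool_pos: [0.4518, -0.3235, 0.2841]
ee_rot: [-3.139, -0.002, 1.116]
wrist_force: [0.6, 0.1, 0.4]
width: 0.06
finger_force: 0.0
```

```bash
python3 - <<'E'
from h import *
o=robot.get_obs();print(o['tool_pos'],o['ee_rot'])
s=shot('wrist');cv2.imwrite('pics/j.png',s['img'][...,::-1])
hsv=cv2.cvtColor(s['img'],cv2.COLOR_RGB2HSV)
for t,z in dict(key_head=.054,key_tip=.004,key_rack=0,switch_mouth=.0875).items():
    for q in finder.landmark_of('wrist',t)[:2]: print(t,round(q['confidence'],2),np.round(q['xy'],1),atz(s,q['xy'],z))
for t in('key_head','key_rack','switch_mouth'):
    for q in finder.masks_of('wrist',t)[:2]:
        m=q['region'].astype(np.uint8); cn,_=cv2.findContours(m,0,2); r=cv2.minAreaRect(max(cn,key=len)); print(t,q['confidence'],r)
E
```

```text
[ 0.4518 -0.3235  0.2841] [-3.1393 -0.002   1.1164]
key_head 0.64 [205.5  63.4] [ 0.4525 -0.1957  0.054 ]
key_tip 0.81 [211.3  65.7] [ 0.4537 -0.1939  0.004 ]
key_rack 0.94 [213.5  70.1] [ 0.4534 -0.1993  0.    ]
switch_mouth 0.76 [360.3  48.8] [ 0.6028 -0.2573  0.0875]
key_head 0.81 ((207.75, 62.749996185302734), (16.972156524658203, 31.968101501464844), 35.53767776489258)
key_rack 0.68 ((210.27076721191406, 64.27890014648438), (43.10111618041992, 56.43228530883789), 35.83765411376953)
switch_mouth 0.86 ((351.9140625, 53.70862579345703), (83.3896713256836, 113.65626525878906), 49.93921661376953)
```

View pics/j.png

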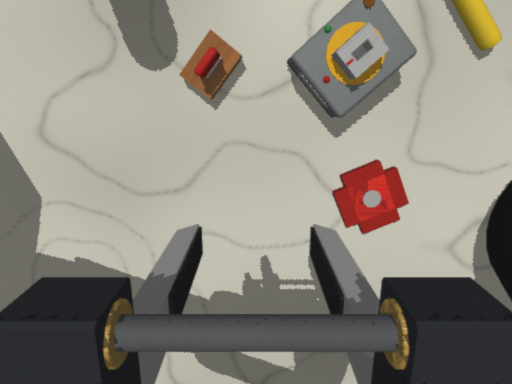

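drive_tool(deltas="0.4 -0.2 0.2 0 0 0 60; 0.8 -0.4 0.4 0 0 0 60; 0.8 -0.4 0.4 0 0 0 60")

```text
time: 20.25
tool_pos: [0.448, -0.2291, 0.2413]
ee_rot: [-3.133, -0.003, 1.122]
wrist_force: [0.1, -0.4, 0.1]
width: 0.0599
finger_force: 0.0
```

drive_tool(deltas="0.35 -0.15 0.3 0 0 0.09 50; 0.35 -0.15 0.6 0 0 0.18 50; 0.35 -0.15 0.84 0 0 0.27 50; 0.35 -0.15 0.84 0 0 0.36 50; 0.35 -0.15 0.84 0 0 0.39 50")

```text
time: 20.75
tool_pos: [0.4519, -0.1972, 0.1611]
ee_rot: [-3.141, 0.001, 0.5]
wrist_force: [-0.8, 0.2, 1.0]
width: 0.0502
finger_force: 0.0
```

```bash
cat >> h.py <<'E'
def rect(s,m,z):
    """world centre, sides, yaw of long side of the mask's min-area rectangle at height z"""
    cn,_=cv2.findContours(m.astype(np.uint8),0,2);c=max(cn,key=len)[:,0]
    p=np.array([atz(s,q,z)[:2] for q in c]);r=cv2.minAreaRect((p*1000).astype(np.float32))
    a=r[2] if r[1][0]>=r[1][1] else r[2]+90
    return np.round(r[0],1),np.round(r[1],1),round((a+90)%180-90,1)
E
python3 - <<'E'
from h import *
o=robot.get_obs();print(o['tool_pos'],o['ee_rot'],o['joint_positions'])
s=shot('wrist');cv2.imwrite('pics/k.png',s['img'][...,::-1])
for t,z in dict(key_head=.054,key_rack=0,switch_mouth=.0875).items():
    for q in finder.landmark_of('wrist',t)[:2]: print(t,round(q['confidence'],2),np.round(q['xy'],1),atz(s,q['xy'],z))
for t,z in(('key_head',.066),('key_rack',.026),('switch_mouth',.06)):
    for q in finder.masks_of('wrist',t)[:1]: print(t,q['confidence'],rect(s,q['region'],z))
hsv=cv2.cvtColor(s['img'],cv2.COLOR_RGB2HSV).astype(int)
red=((hsv[...,0]<8)|(hsv[...,0]>172))&(hsv[...,1]>170)&(hsv[...,2]>110)
print(blobs(red)[:3]); n,l,st,_=cv2.connectedComponentsWithStats(red.astype(np.uint8));print(rect(s,l==1+np.argmax(st[1:,4]),.066))
E
```

```text
[ 0.4519 -0.1972  0.1611] [-3.1413  0.0007  0.5004] [-0.5261 -0.0266  1.5754 -0.0005  1.5933  0.5442]
key_head 0.66 [255.  190.2] [ 0.4529 -0.1966  0.054 ]
key_rack 0.58 [252.7 176.4] [ 0.4519 -0.1944  0.    ]
switch_mouth 0.65 [436.4  57.6] [ 0.603  -0.2565  0.0875]
switch_mouth 0.27 [254.2 190.4] [ 0.4602 -0.1919  0.0875]
key_head 0.86 (array([ 456.8, -193.1]), array([38.2, 12.3]), 25.7)
key_rack 0.79 (array([ 455.5, -194.5]), array([67. , 46.9]), 25.8)
switch_mouth 0.55 (array([ 600.5, -252.8]), array([109.8, 100.7]), 15.4)
[(np.int32(2286), array([496.8, 193.8])), (np.int32(447), array([253.8, 189. ])), (np.int32(60), array([404.7, 114.6]))]
(array([ 544.2, -369.4]), array([79.9, 31.5]), 39.6)
```

View pics/k.png

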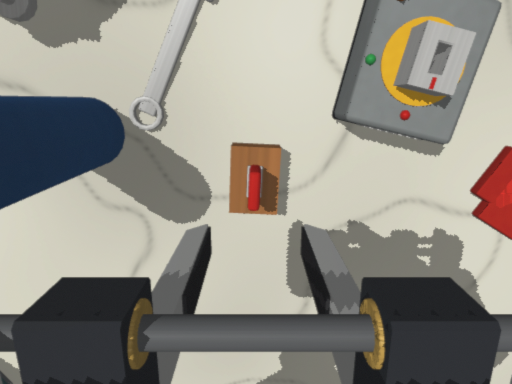

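drive_tool(deltas="0.02 0 0.4 0 0 0.03 40; 0.02 0 0.8 0 0 0.03 40; 0.02 0 0.9 0 0 0.03 40; 0.02 0 0.9 0 0 0.03 40")

```text
time: 21.5
tool_pos: [0.4525, -0.1953, 0.0699]
ee_rot: [-3.138, 0.002, 0.457]
wrist_force: [0.2, -0.6, 0.5]
width: 0.0397
finger_force: 0.0
```

drive_tool(deltas="0 0 0.34 0 0 0 40; 0 0 0.34 0 0 0 40; 0 0 0.34 0 0 0 0; 0 0 0.34 0 0 0 0; 0 0 0.34 0 0 0 0")

```text
time: 22.0
tool_pos: [0.4551, -0.1967, 0.0397]
ee_rot: [3.138, -0.002, 0.457]
wrist_force: [0.1, -0.7, 0.2]
width: 0.0192
finger_force: 0.0
```

drive_tool(deltas="0 0 0 0 0 0 0; 0 0 0 0 0 0 0; 0 0 0 0 0 0 0")

```text
time: 22.3
tool_pos: [0.4543, -0.196, 0.0387]
ee_rot: [3.141, -0.001, 0.457]
wrist_force: [-1.0, 2.5, 5.8]
width: 0.0101
finger_force: 30.0
```

drive_tool(deltas="0 0 -0.3 0 0 0 0; 0 0 -0.6 0 0 0 0; 0 0 -1 0 0 0 0; 0 0 -1 0 0 0 0")

```text
time: 22.7
tool_pos: [0.457, -0.198, 0.1437]
ee_rot: [3.131, -0.007, 0.457]
wrist_force: [0.8, -0.1, 0.5]
width: 0.0095
finger_force: 30.0
```

drive_tool(deltas="0 0 -0.3 0 0 0 0; 0 0 -0.3 0 0 0 0")

```text
time: 22.9
tool_pos: [0.4554, -0.197, 0.1703]
ee_rot: [3.136, -0.003, 0.457]
wrist_force: [-0.1, -0.1, -0.2]
width: 0.01
finger_force: 30.0
```

```bash
python3 - <<'E'
from h import *
o=robot.get_obs();print(o['tool_pos'],o['width'],o['joint_positions'])
delta([.603,-.257,.165],np.radians(13))
s=shot('wrist')
hsv=cv2.cvtColor(s['img'],cv2.COLOR_RGB2HSV).astype(int)
for q in finder.landmark_of('wrist','key_tip')[:2]+finder.landmark_of('wrist','key_head')[:2]: print(q)
E
```

```text
[ 0.4554 -0.197   0.1703] 0.009987701490566337 [-0.5224 -0.0286  1.5591 -0.0003  1.6045  0.5917]
shift/100mm [1.0603 1.189  0.0638]
turn/90 [ 0.0033 -0.0026  0.1462]
{'xy': [253.5, 217.4], 'confidence': 0.82}
{'xy': [255.2, 252.5], 'confidence': 0.62}
```

drive_tool(deltas="0.27 0.3 0 0 0 0 0; 0.53 0.6 0 0 0 0 0; 0.53 0.6 0 0 0 0 0")

```text
time: 23.35
tool_pos: [0.5292, -0.2272, 0.1623]
ee_rot: [-3.137, 0.003, 0.457]
wrist_force: [-1.3, -0.2, -2.8]
width: 0.0098
finger_force: 30.0
```

drive_tool(deltas="0.27 0.3 0.03 0 0 0.07 0; 0.53 0.59 0.06 0 0 0.14 0; 0.53 0.59 0.06 0 0 0.14 0; 0.53 0.59 0.06 0 0 0.14 0; 0.53 0.59 0.06 0 0 0.14 0")

```text
time: 23.85
tool_pos: [0.6001, -0.2555, 0.1611]
ee_rot: [-3.141, 0.001, 0.237]
wrist_force: [-0.6, 0.6, -1.5]
width: 0.0095
finger_force: 30.0
```

```bash
python3 - <<'E'
from h import *
o=robot.get_obs();print(o['tool_pos'],o['ee_rot'],o['width'])
M=T_of(o)
s=shot('wrist')
z=o['tool_pos'][2]
for t,zz in(('key_tip',z+.0153-.05),('key_head',z+.0153),('switch_mouth',.0875)):
    for q in finder.landmark_of('wrist',t)[:2]:
        p=atz(s,q['xy'],zz);print(t,round(q['confidence'],2),np.round(q['xy'],1),p,'tool',(M[:3,:3].T@(p-M[:3,3]))*1000)
im=s['img'][60:320,120:420];cv2.imwrite('pics/l.png',cv2.resize(im[...,::-1],None,fx=2,fy=2,interpolation=2))
E
```

```text
[ 0.6001 -0.2555  0.1611] [-3.1407  0.0012  0.2373] 0.00953772556870085
key_tip 0.94 [255.  219.9] [ 0.6003 -0.2553  0.1264] tool [ 0.2249 -0.1289 34.6999]
key_head 0.96 [256.5 254. ] [ 0.5997 -0.2563  0.1764] tool [ -0.6402   0.7097 -15.2999]
switch_mouth 0.59 [261.5 196.9] [ 0.6059 -0.2589  0.0875] tool [ 4.9126  4.7713 73.5873]
```

View pics/l.png

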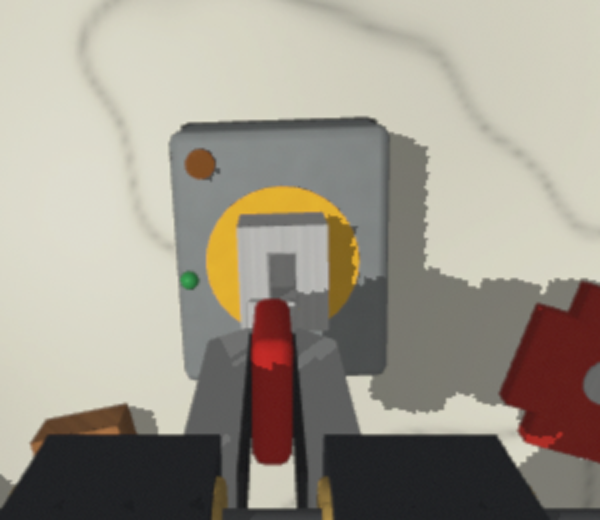

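drive_tool(deltas="0.04 0.044 0.15 0 0 0 0; 0.04 0.044 0.33 0 0 0 0; 0.04 0.044 0.33 0 0 0 0; 0.04 0.044 0.33 0 0 0 0")

```text
time: 24.45
tool_pos: [0.6057, -0.2592, 0.1274]
ee_rot: [-3.14, 0.001, 0.237]
wrist_force: [-0.2, -0.2, -0.8]
width: 0.0097
finger_force: 30.0
```

```bash
python3 - <<'E'
from h import *
o=robot.get_obs();print(o['tool_pos'],o['ee_rot'],o['width'])
M=T_of(o)
s=shot('wrist')
z=o['tool_pos'][2]
for t,zz in(('key_tip',z+.0153-.05),('key_head',z+.0153),('switch_mouth',.0875)):
    for q in finder.landmark_of('wrist',t)[:2]:
        p=atz(s,q['xy'],zz);print(t,round(q['confidence'],2),np.round(q['xy'],1),'tool',(M[:3,:3].T@(p-M[:3,3]))*1000)
im=s['img'][120:270,160:360];cv2.imwrite('pics/m.png',cv2.resize(im[...,::-1],None,fx=4,fy=4,interpolation=2))
p=M@np.array([0,0,z-.0875,1]);print('axis hits mouth plane at px',proj(s,p[:3]))
for d in(.008,.018):
  p=M@np.array([d,0,z-.0875,1]);print(d,proj(s,p[:3]))
E
```

```text
[ 0.6057 -0.2592  0.1274] [-3.1404  0.0015  0.2367] 0.009748421623639774
key_tip 0.77 [254.7 218.4] tool [ 1.2654 -0.3257 34.6986]
switch_mouth 0.9 [255.1 223.1] tool [-3.915  -0.0709 39.9247]
axis hits mouth plane at px [255.2033 217.6009]
0.008 [255.1994 206.2061]
0.018 [255.1944 191.6692]
```

View pics/m.png

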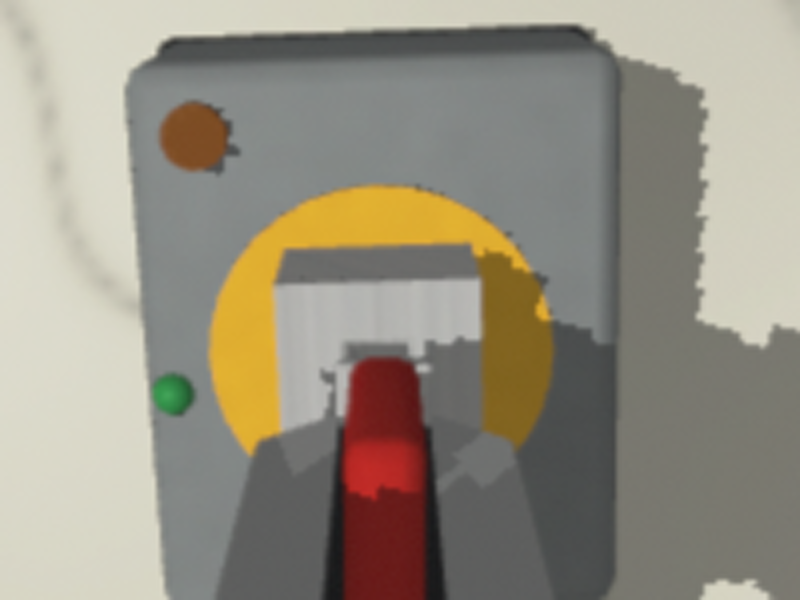

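drive_tool(deltas="-0.02 0 0 0 0 -0.02 0; -0.02 0 0.06 0 0 -0.02 0; -0.02 0 0.12 0 0 -0.02 0; -0.02 0 0.18 0 0 -0.02 0; -0.02 0 0.24 0 0 -0.02 0")

```text
time: 25.15
tool_pos: [0.6041, -0.2597, 0.1036]
ee_rot: [-3.141, 0.001, 0.268]
wrist_force: [-0.1, -1.2, -0.7]
width: 0.0098
finger_force: 30.0
```

drive_tool(deltas="0 0 0.02 0 0 0 0; 0 0 0.04 0 0 0 0; 0 0 0.04 0 0 0 0")

```text
time: 25.45
tool_pos: [0.6044, -0.2599, 0.1006]
ee_rot: [3.141, -0.0, 0.268]
wrist_force: [-0.2, -0.2, -0.6]
width: 0.0099
finger_force: 30.0
```

drive_tool(deltas="0 0 0.01 0 0 0 0; 0 0 0.02 0 0 0 0; 0 0 0.02 0 0 0 0")

```text
time: 25.75
tool_pos: [0.6047, -0.26, 0.1002]
ee_rot: [3.14, -0.001, 0.268]
wrist_force: [-0.9, 1.5, 5.4]
width: 0.0101
finger_force: 30.0
```

drive_tool(deltas="0 0 0 0 0 0.09 0; 0 0 0 0 0 0.18 0; 0 0 0 0 0 0.27 0; 0 0 0 0 0 0.36 0; 0 0 0 0 0 0.45 0")

```text
time: 26.25
tool_pos: [0.6052, -0.2598, 0.1002]
ee_rot: [-3.141, -0.003, -0.444]
wrist_force: [-0.7, 0.3, 3.9]
width: 0.0096
finger_force: 30.0
```

drive_tool(deltas="0 0 0 0 0 0.09 0; 0 0 0 0 0 0.18 0; 0 0 0 0 0 0.27 0; 0 0 0 0 0 0.36 0; 0 0 0 0 0 0.46 0")

```text
time: 26.75
tool_pos: [0.6043, -0.261, 0.1002]
ee_rot: [3.141, -0.003, -1.161]
wrist_force: [-2.1, -2.0, 5.1]
width: 0.0099
finger_force: 30.0
```

drive_tool(deltas="0 0 0 0 0 0 0; 0 0 0 0 0 0 0; 0 0 0 0 0 0 0; 0 0 0 0 0 0 0; 0 0 0 0 0 0 0")

```text
time: 27.25
tool_pos: [0.6043, -0.261, 0.1002]
ee_rot: [3.142, -0.003, -1.155]
wrist_force: [-1.1, -1.6, 6.1]
width: 0.0099
finger_force: 30.0
```

drive_tool(deltas="0 0 0 0 0 0 20; 0 0 0 0 0 0 40; 0 0 0 0 0 0 40; 0 0 0 0 0 0 40; 0 0 -0.2 0 0 0 40")

```text
time: 27.75
tool_pos: [0.6023, -0.2587, 0.1145]
ee_rot: [3.137, 0.006, -1.154]
wrist_force: [-0.2, -0.3, 0.2]
width: 0.0399
finger_force: 0.0
```

drive_tool(deltas="0 0 -0.4 0 0 0 40; 0 0 -0.8 0 0 0 40; 0 0 -1 0 0 0 40; 0 0 -1 0 0 0 40")

```text
time: 28.15
tool_pos: [0.606, -0.2606, 0.2235]
ee_rot: [-3.136, -0.007, -1.154]
wrist_force: [-0.5, -0.3, 0.2]
width: 0.0401
finger_force: 0.0
```

```bash
python3 - <<'E'
from h import *
o=robot.get_obs();print(o['tool_pos'],o['ee_rot'],o['time'])
s=shot('wrist');cv2.imwrite('pics/n.png',s['img'][...,::-1])
for q in finder.landmark_of('wrist','key_head')[:2]: print(q,atz(s,q['xy'],.1155))
for q in finder.masks_of('wrist','key_head')[:1]: print(rect(s,q['region'],.127))
level(s)
for c in('scene','side'):
    t=shot(c)
    for n in('spray_can','tin','frame_cube','wrench'):
        for q in finder.landmark_of(c,n)[:1]:print(n,c,atz(t,q['xy'],0))
E
```

```text
[ 0.606  -0.2606  0.2235] [-3.136  -0.0071 -1.1541] 28.15
{'xy': [258.0, 195.1], 'confidence': 0.8} [ 0.6044 -0.2582  0.1155]
(array([ 606.8, -263.6]), array([11.7, 38.4]), -66.0)
vial px ((259.5343017578125, 217.9287567138672), (4.504904747009277, 5.624851226806641), 94.23320007324219) bubble [] V [ 0.5881 -0.2254  0.069 ] off mm None None
spray_can scene [ 0.4138 -0.0278  0.    ]
tin scene [0.6955 0.1378 0.    ]
frame_cube scene [0.3542 0.2724 0.    ]
wrench scene [ 0.5156 -0.0864  0.    ]
spray_can side [ 0.4143 -0.0433  0.    ]
frame_cube side [0.3409 0.2877 0.    ]
wrench side [ 0.5182 -0.0776  0.    ]
```

View pics/n.png

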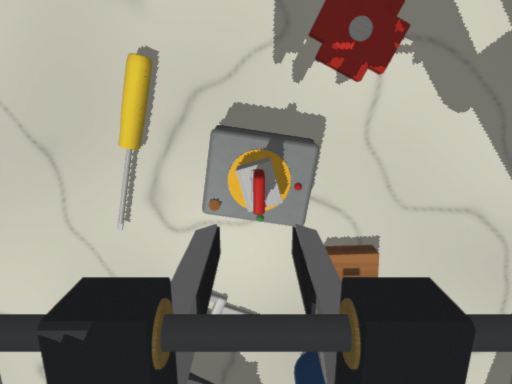

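```bash
python3 -c "
from bench import robot; print(robot.close_job())"
```

```text
the job is handed in; nothing more can be done
None
```

I levelled the stage, put the key in the laser supply switch and turned it to on, and handed the job in at about 28 s of the 72 s. The bubble was 0.4 mm from the vial's centre when I measured it before the key work. The key is fully home and the switch is at about 1.2 rad, judged from how far the wrist turned and the last picture. The hand-in call did not return a verdict.

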